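# Open the music box and set it playing

### The job

Show a customer the rosewood music box: push its lid up and over past upright, gently and without flinging it, so that it leans back on its stop and stays open by itself. Then push the little brass start lever inside all the way across to its other side, and take your hand away. Pick nothing up, leave the box standing where it is, and do not disturb the other goods.

Things in the scene. Friction and masses are not known exactly. Their poses are not given: they have to be found in the camera images.
- music_box: Rosewood music box, the largest box, loose, 1.5 kg: 130 mm deep (x) by 190 mm wide (y), rim 66 mm above the table, walls 8 mm; 92 mm high closed. Its plinth stands out 5 mm. Origin: centre of the underside; x points from the front (robot side) to the hinged back, y to the left seen from the front. Yaw within 0.45 rad. Inside, the movement rises to 47 mm above the table.
- hinge (a point): Middle of the lid's hinge line, on the top edge of the box's back wall: 65 mm behind the box's centre and 66 mm above the table. The hinge line runs along the box's y.
- lip (a point): Middle of the lower front edge of the lid's lip: 142 mm from the hinge line and 18 mm above it when closed; moves with the lid. The lid (0.25 kg) is a panel 142 x 202 x 8 mm on a frame 18 mm high, flush with the box walls. Along the whole front the panel stands out 12 mm beyond frame and box as a lip; its underside is 84 mm above the table (closed), so a fingertip goes under it.
- lid (a joint): Lid angle in rad: 0 closed, 1.57 square to the box, 1.83 leaning back on its stop. The hinge is light: the lid falls shut if released below about 1.2 rad and falls back onto its stop by itself beyond about 1.45 rad. About 1.3 N upward at the lip lifts it.
- lever_knob (a point): Centre of the 10 mm brass ball on the start lever, a 4.4 mm brass pin in the right front part of the box. Its pivot is 25 mm in front of and 45 mm to the right of the box's centre, 32 mm above the table; the ball is 42 mm from the pivot, about 72 mm above the table. It swings along the box's y; between ball and movement, from 50 mm above the table up, the inside is free.
- lever (a joint): Start lever angle in rad: 0 (stop) leans 0.35 rad to the left, 0.70 (play) leans 0.35 rad to the right, as seen from the box's front. It stays where it is left; about 1 N at the ball moves it.
- thimble_stand: Bystander: walnut stand, three steps with nine thimbles, 75 x 110 mm, 69 mm high; beside the box. Origin: centre of the underside.
- mug: Bystander: pottery mug with blue glaze, 80 mm wide, 92 mm high, beside the box on the other side. Origin: centre of the underside.
- brooch: Bystander: copper round brooch, 52 mm wide, 10 mm high, lying in front of the box. Origin: centre of the underside.
- bud_vase: Bystander: cream pottery bud vase, 68 mm wide, 105 mm high, behind the box. Origin: centre of the underside.
- turned_bowl: Bystander: turned wooden bowl, 110 mm wide, 42 mm high. Origin: centre of the underside.
- slate_coasters: Bystander: stack of three slate coasters, 95 mm square, 18 mm high. Origin: centre of the underside.
- trinket_box: Bystander: small rosewood trinket box with a brass knob, 64 x 79 mm, 48 mm high; not the music box. Origin: centre of the underside.
Mind the look-alikes: they are no part of the job. What is shaped like the music_box but green, orange or purple is not meant.

How it is judged:
On the way, in this order (a step that is already met when the one before it is completed fails the run):
1. the lid has been swung over and leans back on its stop by itself, nothing touching it (value of joint lid above 1.7 rad and contact force between each of the fingers, the arm and lid below 0.05 N), for 0.3 s.
2. the start lever has been pushed across to play (value of joint lever above 0.6 rad), for 0.2 s.
At the end, for the whole second after the job is handed in: The lid leans back at rest on its stop (more than 1.7 rad of 1.83), the start lever is fully over on the play side (more than 0.6 of 0.70 rad), the box stands level within 25 mm of where it stood, and the robot touches nothing (value of joint lid above 1.7 rad and velocity of joint lid between -0.1 and 0.1 rad/s and value of joint lever above 0.6 rad and distance of music_box from where it was at the start of the episode below 0.025 m and angle between music_box's own z axis and vertical below 0.05 rad and linear speed of music_box below 0.01 m/s).
It fails at once if the music box is lifted or tipped (height (world z) of music_box above 0.012 m or angle between music_box's own z axis and vertical above 0.15 rad).
It fails at once if the music box is shoved out of its place by more than 40 mm (distance of music_box from where it was at the start of the episode above 0.04 m).
It fails at once if the lid is flung open (faster than 6 rad/s) (velocity of joint lid above 6 rad/s).
It fails at once if other goods are moved by more than 15 mm or lifted (distance of any of thimble_stand, mug, brooch, bud_vase, turned_bowl, slate_coasters, trinket_box from where it was at the start of the episode above 0.015 m).
It also fails if it takes over 48 s, if anything falls off the work surface, if the arm or the gripper's body presses on something with over 40 N, if the wrist force passes 120 N, or if a joint passes its speed limit or range.

### The arm

A 6-joint arm with a two-finger parallel gripper is mounted at the origin on the work surface. World frame = base frame: x ahead of the robot, y to its left, z up, the work surface at z = 0. Lengths are in m, angles in rad, forces in N, time in s.
With the tool pointing down it reaches from about 0.4 to 0.925 m from the base axis. Payload 12.5 kg.
Tool frame: the origin (TCP) lies midway between the tips of the shut fingers; the grasp point (between the pads) lies 19 mm behind it; z points along the fingers, y is the direction in which the jaws open and shut (so a half turn about z gives the same grasp; the last joint's range is limited). The gripper opens to 95 mm and grips with 3 to 60 N. Pads are 20 mm wide; open, the fingers measure 119 mm over their backs; the gripper's body (75 mm by 180 mm) begins 59 mm behind the grasp point.
Start: joints at [-1.328, 0.491, 1.559, -0, 1.092, -0.106], TCP at [0.214, -0.587, 0.215] pointing down, gripper open.
Joint ranges: [-3.1, 3.1], [-0.84, 2.19], [0.05, 2.79], [-1.13, 4.28], [0.06, 2.93], [-2.69, 2.69]. Speed limits (rad/s): [2.22, 2.22, 2.79, 3.14, 3.14, 3.14].

### API

Orientations are given as a rotation vector (axis times angle).
In Python, from bench import get_obs, camera, calibration, order, find_in gives the robot as it stands. The module is installed in compiled form; this text tells all that it offers.
- The arm moves only by the shell command python3 -m inch 'ROWS' [FORCE]. ROWS is JSON, a list of rows, each a list of 3 entries, a list of its own where there are three numbers: the shift along the tool's x, y, z in cm, then the turn, a rotation vector about the tool's x, y, z in degrees, then the finger opening in cm, from 0 to 9.51. In form: [[[tx, ty, tz], [ax, ay, az], gripper], ...]. A call has 1 to 12 rows; each row is the pose to reach, as a shift and turn from the pose commanded when the call began, along the tool's axes at that moment; what a row does not reach only later rows make up. A row lasts 1/12 s, in which the tool goes at most 41.7 mm and 7.16 degrees, less where a joint would pass 70% of its speed; a pose out of reach is approached as far as the arm can. A call with a gripper value outside its range is refused whole. The fingers move at their own pace and stop on an object; FORCE is the grip in N (left out, the last holds). Time passes only in rows, so rows that repeat a pose let the fingers close. It gives the time, the measured TCP pose, the force and the opening at its end, in the units of the state.
- get_obs(): the state, without advancing time (a new reading comes with each control period).
- camera(name): name is "scene" or "side" or "wrist"; returns the picture (480x640x3 uint8, red, green, blue); there is no depth.
- calibration(name): a dict with "vertical_fov" (degrees; the focal length in pixels is half the picture's height over the tangent of half this angle, whatever the lens; pixels are square), "cx", "cy" (the principal point, pixels), "extrinsics" (4x4, takes a point from camera to world coordinates); the wrist camera has in their place "tool_from_camera" (4x4, takes a point from camera to tool coordinates, whose origin is the TCP and whose axes are the flange's). Camera axes: x right, y down, z forward; pixel columns grow to the right and rows downward; lengths in m; the calibration is good to about 2 mm. The wrist camera is an equidistant fisheye: a pixel r from the principal point sees the ray r / f radians off the axis. A picture is of the moment at which its call begins: read the wrist's pose just before it. calibration takes no time and is no camera call.
- order.hand_in(): hands the job in, once; it reports no verdict.
Trained networks look in the newest picture that a camera, given by its name, has taken for a name from the list of things; names that differ only in an ending like _2 or _b are one class to them, and where a whole thing is asked for, a point or a joint stands for the part that bears it (a point fixed in the world has none). Each returns a list of dicts, best first, with "score" (0 to 1); they miss things now and then, are a little off and sometimes report something else, mostly with a low value. They report only what shows in the picture. A call takes as long as a camera call. They do not tell look-alikes from the thing itself.
- find_in(camera, target): "position" ([column, row] in pixels, amid what is visible of it).
The state is a dict: "time": time; "joint_positions": joint angles; "joint_vel": joint speeds; "joint_torque": joint torques, N m; "position": TCP position; "tool_rot": TCP orientation; "contact_force": force on the tool from outside, world axes, zero at the start; "torque": the same for the moment, N m; "gripper_width": finger opening in m.
Only numpy, scipy, OpenCV 4.12 (cv2) and the standard library are available. Lean on these libraries where they do the work, as an engineer would, in place of code of your own. Each camera call takes 0.05 s, during which the arm holds its last target. There are 200 camera calls.

## Working session

There is one attempt and no reset: what is moved stays moved. The work goes in short steps, Python scripts to look and compute and a shell command to move; the robot and the scene stay as the last step left them, time stands still between calls to the robot, and variables do not carry over. Pictures are saved under pics/ and viewed, about 8 in all and at most 12, crops included, and the job is handed in when it is done.

```bash
mkdir -p pics
cat > h.py <<'E'
import numpy as np, cv2
from bench import get_obs, camera, calibration, find_in
from scipy.spatial.transform import Rotation as R
def cal(n):
    c=calibration(n); f=240/np.tan(np.radians(c["vertical_fov"])/2); return c,f
def ray(n,px):
    c,f=cal(n); E=np.array(c["extrinsics"]); 
    d=E[:3,:3]@np.array([(px[0]-c["cx"])/f,(px[1]-c["cy"])/f,1]); return E[:3,3],d
def atz(n,px,z):
    o,d=ray(n,px); return o+d*(z-o[2])/d[2]
def proj(n,P):
    c,f=cal(n); E=np.array(c["extrinsics"]); q=(np.atleast_2d(P)-E[:3,3])@E[:3,:3]
    return np.c_[q[:,0]/q[:,2]*f+c["cx"],q[:,1]/q[:,2]*f+c["cy"]]
def save(n,name):
    im=camera(n); cv2.imwrite("pics/"+name,im[:,:,::-1]); return im
E
python3 - <<'E'
from h import *
o=get_obs(); print(o["time"],o["position"],o["tool_rot"],o["contact_force"])
a=save("scene","s0.png"); 
for n in ["music_box","hinge","lip","mug","thimble_stand","brooch","bud_vase"]:
    print(n,[(np.round(d["position"]),round(d["score"],2)) for d in find_in("scene",n)[:3]])
b=save("side","d0.png")
for n in ["music_box","lip"]:
    print(n,[(np.round(d["position"]),round(d["score"],2)) for d in find_in("side",n)[:3]])
for n in ["scene","side"]:
    c,f=cal(n);print(f,c["cx"],c["cy"],np.round(c["extrinsics"],3).tolist())
E
```

```text
0.0 [ 0.21355949 -0.58712125  0.21406197] [-3.09283362e+00 -5.44907682e-01  1.61197354e-04] [ 0.4119485   0.56789599 -0.04625658]
music_box [(array([357., 185.]), 0.83), (array([286., 351.]), 0.65), (array([348., 259.]), 0.64)]
hinge [(array([358., 185.]), 0.95), (array([282., 348.]), 0.61), (array([349., 256.]), 0.55)]
lip [(array([348., 250.]), 0.93), (array([356., 175.]), 0.64), (array([248., 243.]), 0.57)]
mug [(array([402., 235.]), 0.7)]
thimble_stand [(array([304., 297.]), 0.82)]
brooch []
bud_vase [(array([383., 317.]), 0.64)]
music_box [(array([295., 145.]), 0.74), (array([396., 229.]), 0.71), (array([290., 260.]), 0.64)]
lip [(array([291., 253.]), 0.94), (array([292., 134.]), 0.67), (array([402., 224.]), 0.63)]
609.636961305785 318.6477006518541 252.67678515427934 [[0.644, 0.432, -0.631, 1.567], [0.765, -0.37, 0.527, -0.914], [-0.006, -0.822, -0.569, 1.045], [0.0, 0.0, 0.0, 1.0]]
447.69667998208064 320.5723983731956 229.7441121155023 [[-0.895, -0.349, 0.276, 0.205], [-0.445, 0.698, -0.561, 0.573], [0.003, -0.625, -0.78, 0.912], [0.0, 0.0, 0.0, 1.0]]
```

View pics/s0.png

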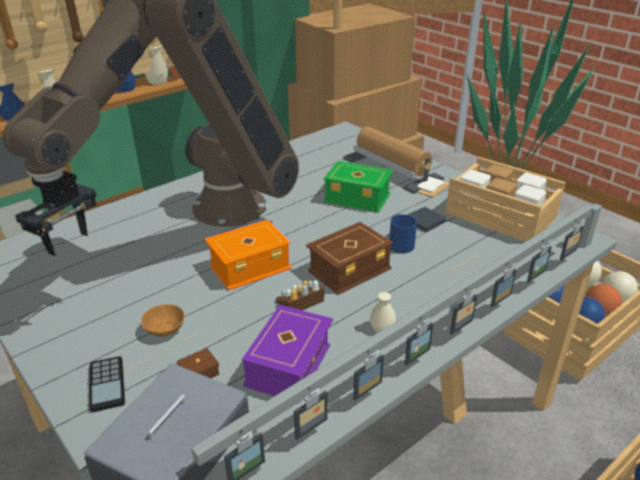

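View pics/d0.png

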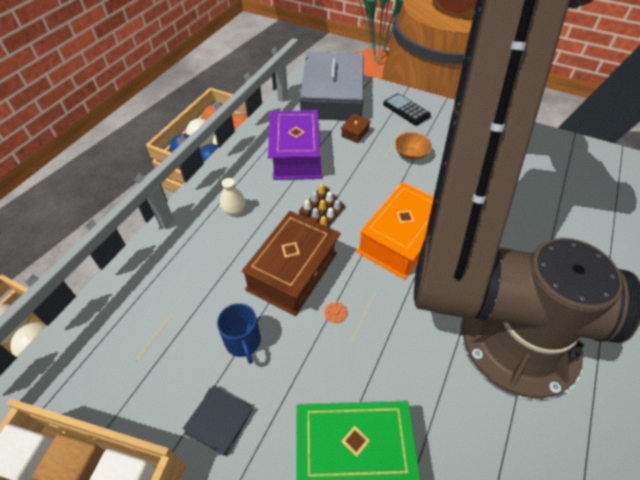

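Run:
```python
import cv2,numpy as np
a=cv2.imread("pics/s0.png")[210:310,290:410]; b=cv2.imread("pics/d0.png")[200:320,230:350]
cv2.imwrite("pics/c0.png",np.hstack([cv2.resize(a,(400,333),interpolation=cv2.INTER_CUBIC),cv2.resize(b[:100],(400,333),interpolation=cv2.INTER_CUBIC)]))
b=cv2.resize(b,(600,600),interpolation=cv2.INTER_CUBIC)
a=cv2.resize(a,(600,500),interpolation=cv2.INTER_CUBIC)
cv2.imwrite("pics/c1.png",b);cv2.imwrite("pics/c2.png",a)
```

```text
(no output)
```

View pics/c1.png

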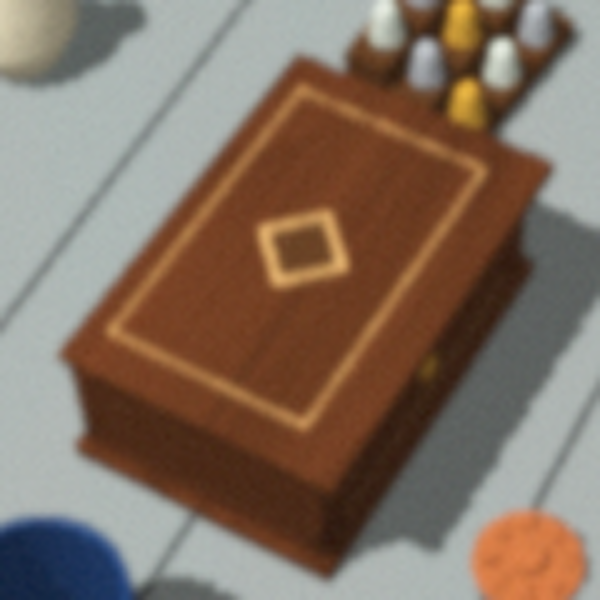

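Run:
```python
from h import *
from scipy.optimize import least_squares
px=np.array([[290,211.4],[340.4,233],[296.6,298],[243,270.6]])
L=np.array([[.065,-.101,.092],[-.077,-.101,.092],[-.077,.101,.092],[.065,.101,.092]])
P=np.array([atz("side",p,.092) for p in px]); print(P.round(4), np.linalg.norm(P-np.roll(P,-1,0),axis=1))
def W(v,L): return np.c_[L[:,:2]@np.array([[np.cos(v[2]),np.sin(v[2])],[-np.sin(v[2]),np.cos(v[2])]])+v[:2],L[:,2]]
r=least_squares(lambda v:(W(v,L)-P)[:,:2].ravel(),[.5,0,0]); v=r.x; print("pose",v,r.fun.round(4))
print("scene proj",proj("scene",W(v,L)).round(1).tolist())
o=get_obs()
for n,p,z in [("mug",(402,218),.092),("thimble",(304,297),.035),("vase",(384,330),.0)]: print(n,atz("scene",p,z).round(3))
for n,p,z in [("mug",(239,318),.092),("thimble",(322,206),.045),("vase",(233,208),.04),("brooch",(336,313),.01)]: print(n,atz("side",p,z).round(3))
print("orange near",[atz("side",p,.092).round(3).tolist() for p in [(406,185),(361,236),(411,261)]])
pts=np.array([[-.077,0,.084],[.065,0,.066],[0,0,0]]);print("lip,hinge",W(v,pts))
Tr=R.from_rotvec(o["tool_rot"]).as_matrix();print(Tr.round(3))
c=calibration("wrist");print(np.round(c["tool_from_camera"],3))
# target orientation options
```

```text
[[ 0.587  -0.0345  0.092 ]
 [ 0.4495 -0.0286  0.092 ]
 [ 0.4587  0.1696  0.092 ]
 [ 0.596   0.1618  0.092 ]] [0.13762806 0.19844979 0.13758061 0.19646345]
pose [ 0.52881266  0.06678889 -0.04724897] [ 0.0019 -0.0027 -0.0024 -0.0019 -0.002   0.0017  0.0025  0.0028]
scene proj [[336.2, 266.5], [304.6, 243.0], [359.3, 219.9], [392.1, 240.7]]
mug [0.532 0.275 0.092]
thimble [ 0.578 -0.14   0.035]
vase [ 0.78  -0.042  0.   ]
mug [0.541 0.263 0.092]
thimble [ 0.544 -0.123  0.045]
vase [ 0.749 -0.017  0.04 ]
brooch [0.387 0.124 0.01 ]
orange near [[0.365, -0.245, 0.092], [0.403, -0.042, 0.092], [0.276, -0.027, 0.092]]
lip,hinge [[0.4518986  0.07042571 0.084     ]
 [0.59374012 0.06371885 0.066     ]
 [0.52881266 0.06678889 0.        ]]
[[ 0.94   0.342  0.   ]
 [ 0.342 -0.94  -0.   ]
 [-0.     0.    -1.   ]]
[[-0.001 -0.959 -0.284  0.081]
 [ 1.    -0.001  0.     0.   ]
 [-0.001 -0.284  0.959 -0.171]
 [ 0.     0.     0.     1.   ]]
```

View pics/c2.png

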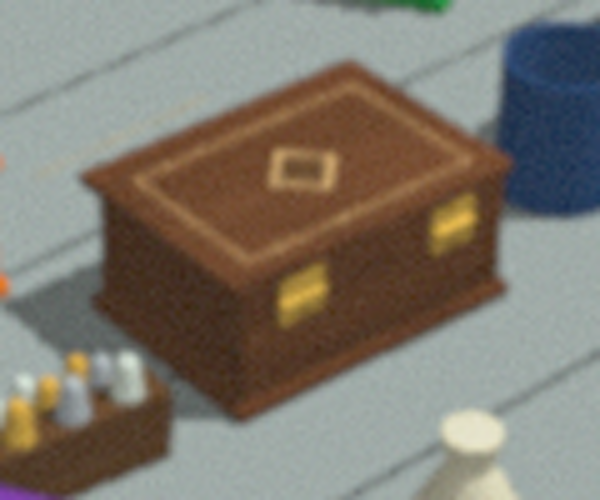

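```bash
python3 -m inch '[[[4,-4,-3],[0,0,5],0],[[8,-8.5,-6],[0,0,10],0],[[12,-13,-9],[0,0,15],0],[[16,-17,-9],[0,0,20],0],[[20,-21,-9],[0,0,22.7],0],[[24,-25.5,-9],[0,0,22.7],0],[[27,-29,-9],[0,0,22.7],0],[[30,-32,-9],[0,0,22.7],0],[[33,-35,-9],[0,0,22.7],0],[[36,-38,-9],[0,0,22.7],0],[[38,-41,-9],[0,0,22.7],0],[[38,-41,-9],[0,0,22.7],0]]'; python3 -c "
from h import *
o=get_obs();print(o['joint_positions'],R.from_rotvec(o['tool_rot']).as_matrix().round(3).tolist())"
```

```text
time: 1.55
position: [0.4031, -0.1402, 0.3033]
tool_rot: [3.14, -0.075, 0.001]
contact_force: [-0.1, -1.0, -0.2]
gripper_width: 0.0206
[-4.89696639e-01  1.06886475e-01  1.87837204e+00 -3.60558681e-05
  1.15543193e+00  1.12882192e+00] [[0.999, -0.048, 0.001], [-0.048, -0.999, -0.0], [0.001, 0.0, -1.0]]
```

```bash
python3 -m inch '[[[0,-4,0],[0,0,0],0],[[0,-8,0],[0,5,0],0],[[0,-12,0],[0,10,0],0],[[0,-16,1],[0,15,0],0],[[0,-20,1],[0,20,0],0],[[0.6,-22.6,2],[0,25,0],0],[[0.6,-22.6,2],[0,31,0],0],[[0.6,-22.6,2],[0,37,0],0],[[0.6,-22.6,2],[0,43,0],0],[[0.6,-22.6,2],[0,45,0],0],[[0.6,-22.6,2],[0,45,0],0]]'
python3 - <<'E'
from h import *
o=get_obs();print(o['joint_positions'].round(3),R.from_rotvec(o['tool_rot']).as_matrix().round(3).tolist())
save("wrist","w0.png")
S=[([-1.328,0.491,1.559,0,1.092],[.21356,-.58712,.21406]),([-.4897,.10689,1.87837,0,1.15543],[.4031,-.1402,.3033]),(o["joint_positions"][:5],o["position"])]
A=[];b=[]
for q,p in S:
    s=q[1]+q[2];t=s+q[4];r=np.hypot(p[0],p[1])
    A+=[[1,0,np.sin(q[1]),np.sin(s),np.cos(s),np.sin(t)],[0,1,np.cos(q[1]),np.cos(s),-np.sin(s),np.cos(t)]];b+=[r,p[2]]
x=np.linalg.lstsq(np.array(A),np.array(b),rcond=None);print(x[0].round(4),x[2],x[3].round(3))
E
```

```text
time: 2.47
position: [0.4207, 0.0787, 0.2853]
tool_rot: [2.886, -0.077, 1.159]
contact_force: [0.7, -0.4, 0.3]
gripper_width: 0.0005
[ 0.107 -0.072  2.352 -0.857  0.16   2.535] [[0.721, -0.058, 0.69], [-0.035, -0.998, -0.047], [0.692, 0.01, -0.722]]
[0.005  0.286  0.5924 0.4339 0.0964 0.3088] 6 [3.372 2.488 0.586 0.282 0.131 0.02 ]
```

View pics/w0.png

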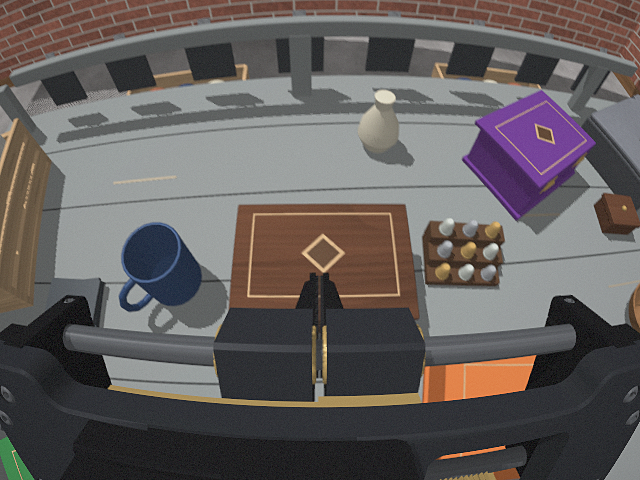

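Run:
```python
from h import *
from scipy.optimize import fsolve
a1,d1,L2,L3,of,Lt=[0.005,0.286,0.5924,0.4339,0.0964,0.3088]
def f(q,r,z,T):
    s=q[0]+q[1];t=s+q[2]
    return [a1+L2*np.sin(q[0])+L3*np.sin(s)+of*np.cos(s)+Lt*np.sin(t)-r,d1+L2*np.cos(q[0])+L3*np.cos(s)-of*np.sin(s)+Lt*np.cos(t)-z,t-np.pi+T]
for r,z in [(.44,.07),(.46,.12),(.5,.16),(.6,.2)]:
    for T in [20,30,40,45]:
        q,_,e,_=fsolve(f,[0,2.2,.6],(r,z,np.radians(T)),full_output=1);print(r,z,T,q.round(2),e)
# box pose from wrist cam: project model corners into wrist
o=get_obs();c,F=cal("wrist");M=np.array(c["tool_from_camera"])
Rt=R.from_rotvec(o["tool_rot"]).as_matrix();
def wproj(P):
    q=((P-o["position"])@Rt-M[:3,3])@M[:3,:3];th=np.arctan2(np.hypot(q[:,0],q[:,1]),q[:,2]);k=F*th/np.hypot(q[:,0],q[:,1]);return np.c_[q[:,0]*k+c["cx"],q[:,1]*k+c["cy"]]
v=[.5288,.0668,-.0472];L=np.array([[.065,-.101,.092],[.065,.101,.092],[0,0,.092]])
W=np.c_[L[:,:2]@np.array([[np.cos(v[2]),np.sin(v[2])],[-np.sin(v[2]),np.cos(v[2])]])+v[:2],L[:,2]]
print(wproj(W).round(1).tolist(),"seen 408,205 238,205; centre 323,253"); print(wproj(W+[.005,0,0])[2],wproj(W+[0,.005,0])[2])
```

```text
0.44 0.07 20 [ 0.51  2.32 -0.04] 1
0.44 0.07 30 [ 0.59  2.44 -0.41] 1
0.44 0.07 40 [ 0.75  2.56 -0.87] 1
0.44 0.07 45 [ 0.88  2.61 -1.14] 1
0.46 0.12 20 [0.38 2.25 0.16] 1
0.46 0.12 30 [ 0.42  2.37 -0.17] 1
0.46 0.12 40 [ 0.52  2.49 -0.57] 1
0.46 0.12 45 [ 0.61  2.55 -0.8 ] 1
0.5 0.16 20 [0.33 2.13 0.34] 1
0.5 0.16 30 [0.33 2.25 0.04] 1
0.5 0.16 40 [ 0.39  2.37 -0.31] 1
0.5 0.16 45 [ 0.44  2.43 -0.51] 1
0.6 0.2 20 [0.37 1.88 0.54] 1
0.6 0.2 30 [0.35 2.01 0.26] 1
0.6 0.2 40 [ 0.36  2.13 -0.05] 1
0.6 0.2 45 [ 0.38  2.18 -0.21] 1
[[404.7, 206.2], [236.5, 206.9], [321.8, 256.3]] seen 408,205 238,205; centre 323,253
[321.54553927 252.14470131] [317.28074647 256.48967273]
```

```bash
cat >> h.py <<'E'
def T(alpha,tilt,roll=0):
    "tool orientation: z leans tilt deg toward azimuth alpha; jaw in the leaning plane, roll about z"
    a,t=np.radians([alpha,tilt]); z=np.array([np.sin(t)*np.cos(a),np.sin(t)*np.sin(a),-np.cos(t)]); x=np.array([np.sin(a),-np.cos(a),0])
    return np.c_[x,np.cross(z,x),z]@R.from_euler("z",roll,degrees=True).as_matrix()
def plan(P,M):
    o=get_obs(); C=R.from_rotvec(o["tool_rot"]).as_matrix()
    print("t",round(o["time"],2),"shift cm",((np.array(P)-o["position"])@C*100).round(2),"turn",np.degrees(R.from_matrix(C.T@M).as_rotvec()).round(1))
E
python3 - <<'E'
from h import *
print(T(50,45).round(2).tolist(), "vert",T(50,0).round(2).tolist())
plan([.43,.10,.28],T(50,0,40))   # vertical, x_t ahead
print("green",[atz("side",p,.092).round(3).tolist() for p in [(297,405),(409,402)]])
E
```

```text
[[0.77, -0.45, 0.45], [-0.64, -0.54, 0.54], [0.0, -0.71, -0.71]] vert [[0.77, -0.64, 0.0], [-0.64, -0.77, 0.0], [0.0, 0.0, -1.0]]
t 2.52 shift cm [ 0.28 -2.2   0.93] turn [-28.8 -37.4  72.9]
green [[0.354, 0.362, 0.092], [0.177, 0.267, 0.092]]
```

```bash
python3 -m inch '[[[0,-1,0],[0,-7,0],0],[[0,-2,0.5],[0,-14,0],0],[[0.3,-2.2,1],[0,-21,0],0],[[0.3,-2.2,1],[0,-28,0],0],[[0.3,-2.2,1],[0,-35,0],0],[[0.3,-2.2,1],[0,-42,0],0],[[0.3,-2.2,1],[0,-44,0],0],[[0.3,-2.2,1],[0,-44,0],0]]'
python3 - <<'E'
from h import *
print(get_obs()["joint_positions"].round(3))
plan([.44,.10,.28],T(90,35,-60)); plan([.42,.10,.28],T(50,45))
E
```

```text
time: 3.18
position: [0.433, 0.1009, 0.2804]
tool_rot: [3.136, -0.088, -0.02]
contact_force: [-0.2, -0.7, 0.0]
gripper_width: 0.0003
[ 0.082  0.164  1.874 -0.003  1.117  1.71 ]
t 3.18 shift cm [0.71 0.05 0.03] turn [ 32.2  18.3 -61.3]
t 3.18 shift cm [-1.29  0.16  0.05] turn [43.9 15.  34.6]
```

```bash
python3 -m inch '[[[-0.2,0,0],[5,1.7,4],0],[[-0.4,0,0],[10,3.4,8],0],[[-0.6,0,0],[15,5.1,12],0],[[-0.8,0,0],[20,6.8,16],0],[[-1,0,0],[25,8.5,20],0],[[-1.3,0,0],[30,10.2,24],0],[[-1.3,0,0],[35,12,28],0],[[-1.3,0.2,0],[40,13.7,31.5],0],[[-1.3,0.2,0],[43.9,15,34.6],0],[[-1.3,0.2,0],[43.9,15,34.6],0],[[-1.3,0.2,0],[43.9,15,34.6],0]]'
python3 - <<'E'
from h import *
print(get_obs()["joint_positions"].round(3))
plan([.41,.11,.12],T(50,45));plan([.41,.11,.064],T(50,45))
E
```

```text
time: 4.1
position: [0.4189, 0.098, 0.2803]
tool_rot: [-2.242, 0.813, -0.35]
contact_force: [0.2, -0.6, 0.9]
gripper_width: 0.0004
[-0.385  0.03   2.287  1.071  0.868  1.132]
t 4.1 shift cm [-1.62 11.07 11.57] turn [ 0.  -0.5  0.3]
t 4.1 shift cm [-1.67 15.03 15.53] turn [ 0.  -0.5  0.3]
```

```bash
python3 -m inch '[[[-0.5,2,2.4],[0,0,0],0],[[-1,4,4.8],[0,0,0],0],[[-1.5,6,7.2],[0,0,0],0],[[-2,8,9.6],[0,0,0],0],[[-2.6,10.3,12.4],[0,0,0],0],[[-2.6,10.3,12.4],[0,0,0],0],[[-2.6,10.3,12.4],[0,0,0],0]]'
python3 - <<'E'
from h import *
print(get_obs()["joint_positions"].round(3))
plan([.42,.125,.064],T(50,45))
save("wrist","w1.png");save("side","d1.png")
E
```

```text
time: 4.68
position: [0.4093, 0.1265, 0.117]
tool_rot: [-2.243, 0.811, -0.343]
contact_force: [0.2, -0.1, 0.7]
gripper_width: 0.0005
[-0.302  0.46   2.534  1.824  0.736  0.194]
t 4.68 shift cm [0.88 3.34 4.16] turn [ 0.1 -0.2  0.3]
```

View pics/w1.png

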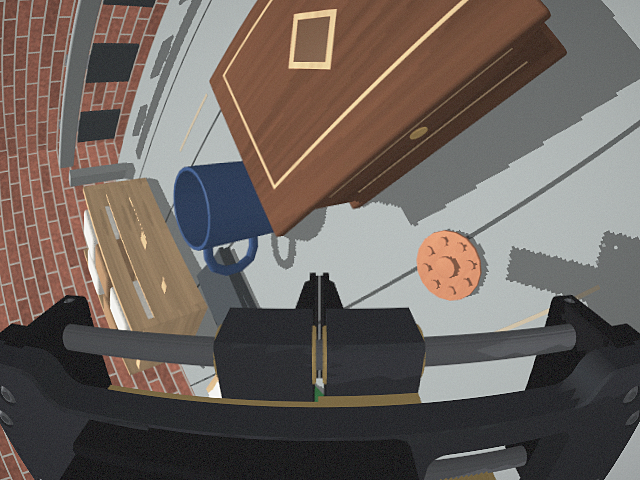

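```bash
python3 -m inch '[[[0.4,1.6,2],[0,0,0],0],[[0.9,3.3,4.1],[0,0,0],0],[[0.9,3.3,4.1],[0,0,0],0],[[1.7,2.8,4.6],[0,0,0],0],[[2.1,2.6,4.8],[0,0,0],0],[[2.4,2.4,5],[0,0,0],0],[[2.4,2.4,5],[0,0,0],0]]'
python3 - <<'E'
from h import *
o=get_obs();print(o["joint_positions"].round(3),o["contact_force"],o["position"])
save("side","d2.png"); im=cv2.imread("pics/d2.png")[200:350,220:420];cv2.imwrite("pics/c3.png",cv2.resize(im,(800,600),interpolation=cv2.INTER_CUBIC))
E
```

```text
time: 5.37
position: [0.4407, 0.1238, 0.0689]
tool_rot: [-2.241, 0.811, -0.353]
contact_force: [-1.1, 0.4, 0.8]
gripper_width: 0.0003
[-0.28   0.625  2.496  1.984  0.778  0.009] [-1.13183372  0.44444917  0.77733993] [0.44066357 0.12378375 0.06886268]
```

View pics/c3.png

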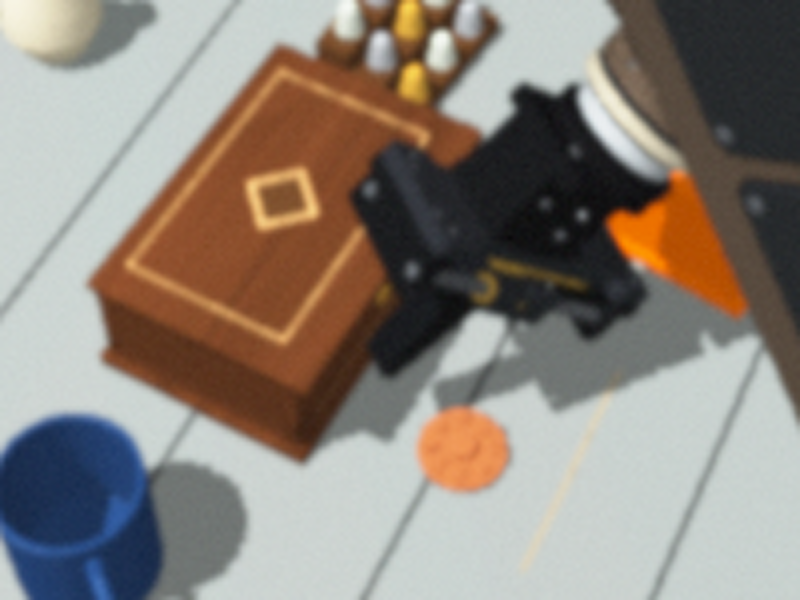

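```bash
python3 -m inch '[[[0,0.35,0.35],[0,0,0],0],[[0.3,0.2,0.5],[0,0,0],0],[[0.6,0,0.7],[0,0,0],0],[[0.9,-0.2,0.9],[0,0,0],0],[[0.9,-0.2,0.9],[0,0,0],0]]'
```

```text
time: 5.83
position: [0.4524, 0.1239, 0.0621]
tool_rot: [-2.241, 0.813, -0.349]
contact_force: [-0.4, 0.1, -0.1]
gripper_width: 0.0002
```

```bash
python3 -m inch '[[[0.2,-0.1,0.1],[0,0,0],0],[[0.4,-0.2,0.2],[0,0,0],0],[[0.5,-0.3,0.3],[0,0,0],0],[[0.5,-0.3,0.3],[0,0,0],0]]'; python3 -m inch '[[[0,-0.2,-0.2],[0,0,0],0],[[0,-0.4,-0.4],[0,0,0],0],[[0,-0.7,-0.7],[0,0,0],0],[[0,-1.0,-1.0],[0,0,0],0],[[0,-1.0,-1.0],[0,0,0],0]]'
python3 - <<'E'
from h import *
save("side","d3.png"); im=cv2.imread("pics/d3.png")[200:350,220:420];cv2.imwrite("pics/c4.png",cv2.resize(im,(640,480),interpolation=cv2.INTER_CUBIC))
E
```

```text
time: 6.17
position: [0.4568, 0.1244, 0.0618]
tool_rot: [-2.243, 0.813, -0.345]
contact_force: [-6.5, -1.3, 0.9]
gripper_width: 0.0007
time: 6.58
position: [0.4583, 0.124, 0.0771]
tool_rot: [-2.241, 0.813, -0.35]
contact_force: [-2.0, -0.7, -1.1]
gripper_width: 0.0003
```

```bash
python3 -m inch '[[[0.1,-0.5,-0.4],[0,0,0],0],[[0.1,-1,-0.9],[0,0,0],0],[[0.2,-1.5,-1.2],[0,0,0],0],[[0.3,-2,-1.6],[0,0,0],0],[[0.5,-2.5,-1.9],[0,0,0],0],[[0.6,-3,-2.3],[0,0,0],0],[[0.6,-3,-2.3],[0,0,0],0]]'
python3 - <<'E'
from h import *
print(get_obs()["joint_positions"].round(2))
save("side","d4.png"); im=cv2.imread("pics/d4.png")[200:350,220:420];cv2.imwrite("pics/c4.png",cv2.resize(im,(640,480),interpolation=cv2.INTER_CUBIC))
E
```

```text
time: 7.22
position: [0.466, 0.1241, 0.1147]
tool_rot: [-2.241, 0.813, -0.35]
contact_force: [-1.1, 0.8, -0.2]
gripper_width: 0.0007
[-0.26  0.49  2.4   1.76  0.7   0.34]
```

View pics/c4.png

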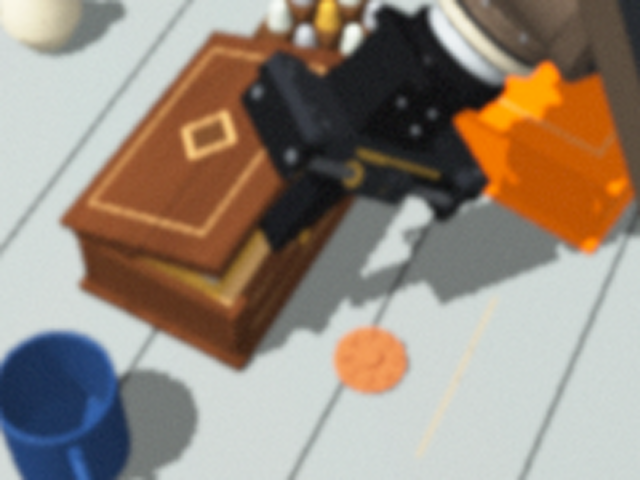

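```bash
python3 -m inch '[[[0.3,-0.9,-0.5],[0,0,0],0],[[0.75,-1.9,-1],[0,0,0],0],[[1.25,-3,-1.5],[0,0,0],0],[[1.8,-4,-1.8],[0,0,0],0],[[2.5,-5,-2.1],[0,0,0],0],[[3.2,-6,-2.3],[0,0,0],0],[[3.9,-6.9,-2.4],[0,0,0],0],[[4.7,-7.9,-2.4],[0,0,0],0],[[4.7,-7.9,-2.4],[0,0,0],0]]'
python3 - <<'E'
from h import *
print(get_obs()["joint_positions"].round(2))
save("side","d5.png"); im=cv2.imread("pics/d5.png")[150:350,200:467];cv2.imwrite("pics/c5.png",cv2.resize(im,(800,600),interpolation=cv2.INTER_CUBIC))
E
```

```text
time: 8.02
position: [0.5277, 0.124, 0.1878]
tool_rot: [-2.24, 0.813, -0.351]
contact_force: [-0.7, -0.0, 0.2]
gripper_width: 0.0004
[-0.22  0.36  2.2   1.39  0.69  0.86]
```

View pics/c5.png

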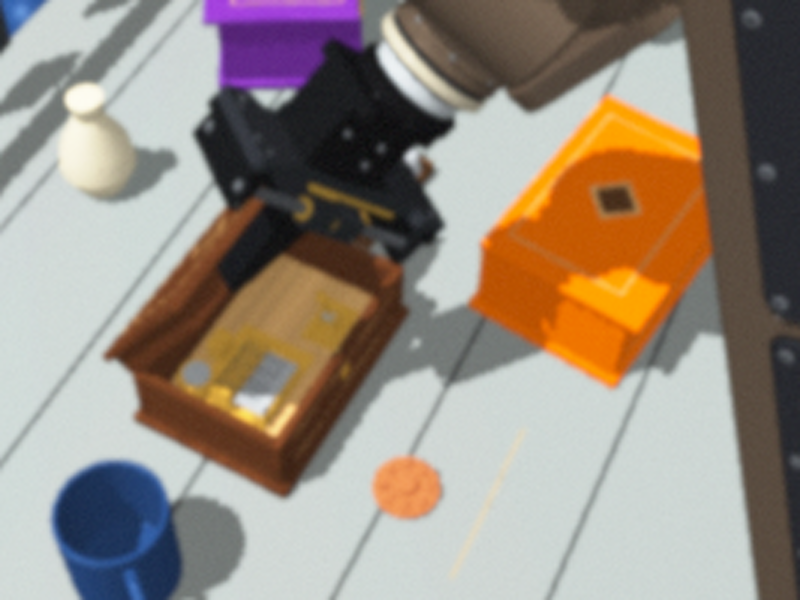

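```bash
python3 -m inch '[[[0.7,-0.8,0],[0,0,0],0],[[1.5,-1.5,0.2],[0,0,0],0],[[2,-2,0.3],[0,0,0],0],[[2.6,-2.5,0.5],[0,0,0],0],[[3.3,-3,0.8],[0,0,0],0],[[3.9,-3.5,1.1],[0,0,0],0],[[4.5,-3.9,1.4],[0,0,0],0],[[5.2,-4.3,1.7],[0,0,0],0],[[5.8,-4.6,2.1],[0,0,0],0],[[6.3,-4.9,2.5],[0,0,0],0],[[6.3,-4.9,2.5],[0,0,0],0]]'
python3 - <<'E'
from h import *
print(get_obs()["joint_positions"].round(2))
save("side","d6.png"); im=cv2.imread("pics/d6.png")[150:350,200:467];cv2.imwrite("pics/c6.png",cv2.resize(im,(640,480),interpolation=cv2.INTER_CUBIC))
E
```

```text
time: 8.98
position: [0.609, 0.1236, 0.2042]
tool_rot: [-2.241, 0.814, -0.348]
contact_force: [-0.1, -1.2, -0.7]
gripper_width: 0.0004
[-0.18  0.42  2.    1.25  0.7   1.09]
```

View pics/c6.png

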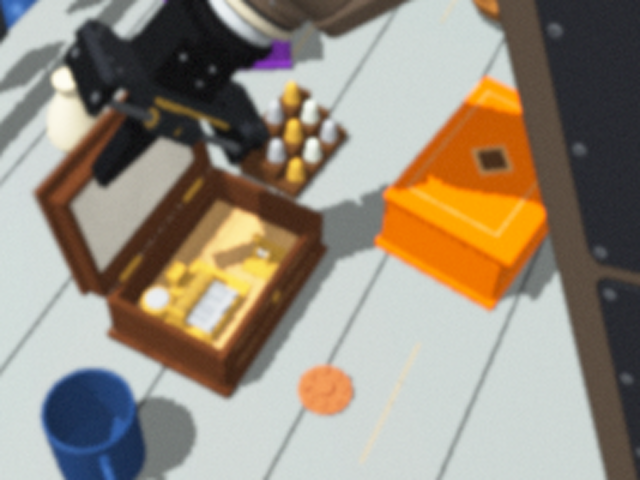

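```bash
python3 -m inch '[[[-1,0.6,-0.6],[0,0,0],0],[[-2.5,1,-2],[0,0,0],0],[[-5,1,-4.5],[0,0,0],0],[[-7.5,1.1,-7.5],[0,0,0],0],[[-9.2,1.1,-9.7],[0,0,0],0],[[-9.2,1.1,-9.7],[0,0,0],0],[[-9.2,1.1,-9.7],[0,0,0],0]]'
python3 - <<'E'
from h import *
o=get_obs();print(o["joint_positions"].round(2))
v=np.array([.531,.066,-.047])
def w(x,y,z): c,s=np.cos(v[2]),np.sin(v[2]); return [v[0]+c*x-s*y,v[1]+s*x+c*y,z]
K0=w(-.025,-.0306,.0715);K1=w(-.025,-.0594,.0715);print("pred knob",np.round(K0,3),"after",np.round(K1,3),proj("side",K0),proj("scene",K0))
for n in ["side","scene"]:
    save(n,f"k_{n}.png"); print(n,[(np.round(d["position"],1),round(d["score"],2),atz(n,d["position"],.0715).round(4)) for d in find_in(n,"lever_knob")[:3]])
plan([.47,.06,.28],T(0,12,-90*0)); print(T(0,12).round(2).tolist())
E
```

```text
time: 9.62
position: [0.4874, 0.1248, 0.2655]
tool_rot: [-2.241, 0.813, -0.351]
contact_force: [-0.7, -0.9, -0.6]
gripper_width: 0.0004
[-0.24  0.16  2.19  1.15  0.76  1.16]
pred knob [0.505 0.037 0.072] after [0.503 0.008 0.072] [[306.75559488 249.85776651]] [[335.97817137 249.0569052 ]]
side [(array([336.4, 312.1]), 0.29, array([0.3743, 0.152 , 0.0715]))]
scene []
t 9.82 shift cm [ 2.78  3.22 -5.47] turn [-31.   23.7  44.6]
[[0.0, -0.98, 0.21], [-1.0, 0.0, 0.0], [0.0, -0.21, -0.98]]
```

Run:
```python
from h import *
plan([.49,.068,.24],T(0,12,-90)); print(T(0,12,-90).round(2).tolist())
```

```text
t 9.82 shift cm [ 3.76  4.71 -1.29] turn [-38.6  -5.1 -42. ]
[[0.98, -0.0, 0.21], [-0.0, -1.0, 0.0], [0.21, -0.0, -0.98]]
```

```bash
python3 -m inch '[[[0.5,0.6,-0.2],[-5,-0.7,-5],0],[[1,1.2,-0.4],[-9,-1.2,-10],0],[[1.5,1.8,-0.6],[-13,-1.7,-14],0],[[2,2.4,-0.8],[-17,-2.2,-18],0],[[2.5,3,-1],[-21,-2.7,-22.5],0],[[3,3.6,-1.2],[-25,-3.3,-27],0],[[3.5,4.2,-1.3],[-29,-3.8,-31],0],[[3.8,4.7,-1.3],[-33,-4.4,-36],0],[[3.8,4.7,-1.3],[-37,-5,-40],0],[[3.8,4.7,-1.3],[-38.6,-5.1,-42],0],[[3.8,4.7,-1.3],[-38.6,-5.1,-42],0],[[3.8,4.7,-1.3],[-38.6,-5.1,-42],0]]'
python3 - <<'E'
from h import *
print(get_obs()["joint_positions"].round(2))
o=get_obs();save("wrist","w2.png")
c,F=cal("wrist");M=np.array(c["tool_from_camera"]);C=R.from_rotvec(o["tool_rot"]).as_matrix()
for d in find_in("wrist","lever_knob")[:3]:
    p=np.array(d["position"])-[c["cx"],c["cy"]];r=np.hypot(*p);th=r/F;dd=C@M[:3,:3]@np.r_[p/r*np.sin(th),np.cos(th)];oo=o["position"]+C@M[:3,3]
    print(d["position"],d["score"],oo+dd*(.0715-oo[2])/dd[2])
plan([.505,.068,.12],T(0,12,-90));plan([.505,.068,.06],T(0,12,-90))
E
```

```text
time: 10.82
position: [0.4899, 0.0685, 0.24]
tool_rot: [-3.124, -0.001, -0.328]
contact_force: [-0.6, -0.1, 0.2]
gripper_width: -0.0001
[ 0.01  0.2   1.96 -0.    0.77  1.58]
[358.3, 237.7] 0.61 [0.50511511 0.0307838  0.0715    ]
[326.7, 77.3] 0.22 [0.66246304 0.06062328 0.0715    ]
t 10.92 shift cm [-1.010e+00 -1.000e-02  1.208e+01] turn [-0. -0. -0.]
t 10.92 shift cm [-2.260e+00 -1.000e-02  1.795e+01] turn [-0. -0. -0.]
```

View pics/w2.png

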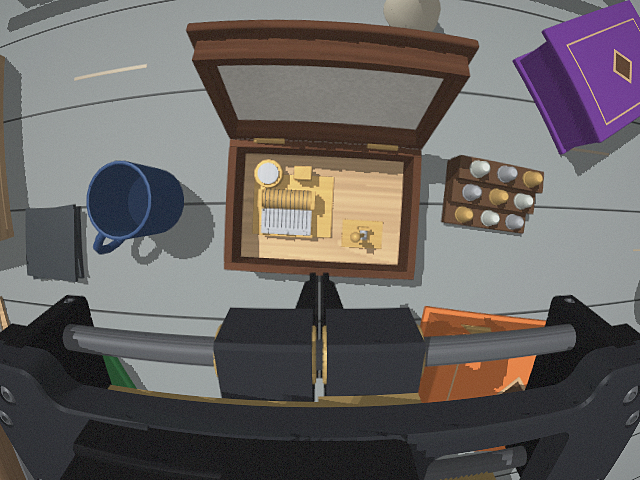

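```bash
python3 -m inch '[[[-0.2,0.1,2.5],[0,0,0],0],[[-0.4,0.2,5],[0,0,0],0],[[-0.7,0.3,8],[0,0,0],0],[[-1,0.3,11],[0,0,0],0],[[-1.5,0.3,13.5],[0,0,0],0],[[-1.9,0.3,16],[0,0,0],0],[[-2.2,0.3,17.5],[0,0,0],0],[[-2.3,0.3,18],[0,0,0],0],[[-2.3,0.3,18],[0,0,0],0]]'; python3 -c "
from h import *
print(get_obs()['joint_positions'].round(2))"
```

```text
time: 11.67
position: [0.5045, 0.0641, 0.0589]
tool_rot: [3.124, -0.002, 0.327]
contact_force: [1.1, -0.4, 0.9]
gripper_width: 0.0005
[-0.    0.52  2.13 -0.    0.29  1.57]
```

```bash
python3 -m inch '[[[0,0.6,0],[0,0,0],0],[[0,1.2,0],[0,0,0],0],[[0,1.8,0],[0,0,0],0],[[0,2.4,0],[0,0,0],0],[[0,3,0],[0,0,0],0],[[0,3.6,0],[0,0,0],0],[[0,4.2,0],[0,0,0],0],[[0,4.6,0],[0,0,0],0],[[0,4.6,0],[0,0,0],0]]'
python3 - <<'E'
from h import *
o=get_obs();save("wrist","w3.png")
c,F=cal("wrist");M=np.array(c["tool_from_camera"]);C=R.from_rotvec(o["tool_rot"]).as_matrix()
print(o["contact_force"])
for d in find_in("wrist","lever_knob")[:3]:
    p=np.array(d["position"])-[c["cx"],c["cy"]];r=np.hypot(*p);th=r/F;dd=C@M[:3,:3]@np.r_[p/r*np.sin(th),np.cos(th)];oo=o["position"]+C@M[:3,3]
    print(d["position"],d["score"],oo+dd*(.0715-oo[2])/dd[2])
E
```

```text
time: 12.42
position: [0.5049, 0.018, 0.06]
tool_rot: [3.123, -0.001, 0.33]
contact_force: [-0.8, 2.0, 0.9]
gripper_width: 0.0003
[-0.83689033  1.98027723  0.9425212 ]
[350.3, 300.2] 0.65 [0.50485247 0.002868   0.0715    ]
```

```bash
python3 -m inch '[[[0,0.2,0],[0,0,0],0],[[0,0.4,0],[0,0,0],0],[[0,0.4,0],[0,0,0],0],[[0,0.4,0],[0,0,0],0]]'
```

```text
time: 12.85
position: [0.505, 0.0149, 0.06]
tool_rot: [3.123, 0.001, 0.33]
contact_force: [0.9, 5.3, -1.1]
gripper_width: 0.0005
```

```bash
python3 -m inch '[[[0,-0.7,0],[0,0,0],0],[[0,-1.5,0],[0,0,0],0],[[0.2,-2,-1],[0,0,0],0],[[0.6,-2,-3],[0,0,0],0],[[1.1,-2,-6],[0,0,0],0],[[1.5,-2,-9],[0,0,0],0],[[1.8,-2,-12],[0,0,0],0],[[2,-2,-15],[0,0,0],0],[[2.3,-2,-18],[0,0,0],0],[[2.3,-2,-18],[0,0,0],0],[[2.3,-2,-18],[0,0,0],0]]'
python3 - <<'E'
from h import *
o=get_obs();a=save("wrist","w4.png")
c,F=cal("wrist");M=np.array(c["tool_from_camera"]);C=R.from_rotvec(o["tool_rot"]).as_matrix()
for d in find_in("wrist","lever_knob")[:2]:
    p=np.array(d["position"])-[c["cx"],c["cy"]];r=np.hypot(*p);th=r/F;dd=C@M[:3,:3]@np.r_[p/r*np.sin(th),np.cos(th)];oo=o["position"]+C@M[:3,3]
    print(d["position"],d["score"],oo+dd*(.0715-oo[2])/dd[2])
E
```

```text
time: 13.77
position: [0.49, 0.0348, 0.2421]
tool_rot: [3.122, 0.001, 0.335]
contact_force: [-1.3, 0.3, -0.9]
gripper_width: 0.0004
[291.0, 79.6] 0.57 [0.66225256 0.06173528 0.0715    ]
[347.9, 237.5] 0.45 [0.50603486 0.00654949 0.0715    ]
```

View pics/w4.png

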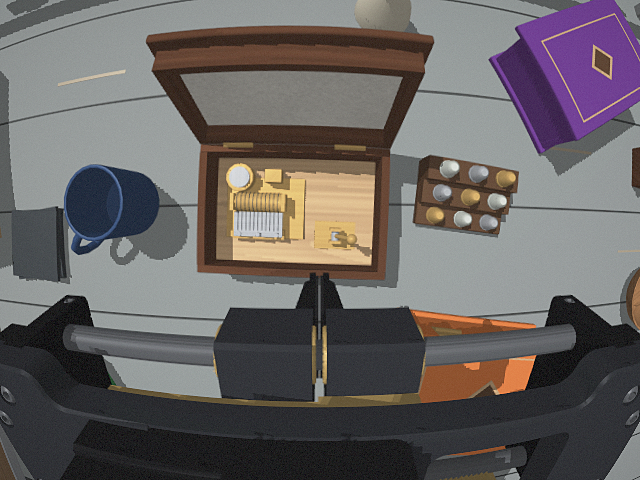

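```bash
python3 -c "
from bench import order
print(order.hand_in())"
```

```text
the job is handed in; nothing more can be done
None
```

I opened the rosewood music box, pushed the start lever across, drew the hand clear and handed the job in at about 14 s of the 48 s. No verdict was reported.

- **Lid:** I put the shut fingertips under the lip and followed its arc past upright. The last wrist pictures show the lid leaning back by itself.
- **Lever:** I pushed the ball to the right until the force rose from 2 N to 5.3 N, which I took as the end stop. In the last picture the lever leans right and stays there.
- **Box and other goods:** The box looks level and in place, and the goods in view look undisturbed. I did not re-measure their positions, and the brooch and vase were hidden or only partly in view in that last picture.

**Checks that disagreed or failed:**
- **Last picture:** the network put the knob at y = 0.0065 m, against about 0.002 m expected at the stop. It had marked the middle of pin and ball. My own reading of the ball's pixel was about 0.001 to 0.003 m, which matches full travel.
- **Other low-score finds:** its first choice in that picture was a false find by the lid. Earlier, the scene camera found no knob and the side camera gave only a wrong, low-score one.
- **Before lifting the lid:** the tip pressed the box's front wall with about 6.5 N for a moment.

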